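Fetch the reference block from behind the tester accessories

ROBOT

A 6-joint arm with a two-finger parallel gripper is mounted at the origin on the work surface. World frame = base frame: x ahead of the robot, y to its left, z up, the work surface at z = 0. Lengths are in m, angles in rad, forces in N, time in s.
With the tool pointing down it reaches from about 0.3 to 0.775 m from the base axis. Payload 14.6 kg.
Tool frame: the origin (TCP) lies between the finger pads; the fingertips stand ctrl.tip_extent ahead of it and the grasp point (between the pads) lies 3 mm ahead of it (ctrl.tip_extent is the distance from the TCP to the fingertips, in m); z points along the fingers, y is the line along which they close (so a half turn about z gives the same grasp; the last joint's range is limited). The gripper opens to 94 mm and grips with 3 to 60 N. Pads are 16 mm wide; open, the fingers measure 119 mm over their backs; the gripper's body (75 mm by 177 mm) begins 78 mm behind the grasp point.
Start: joints at [-0.067, 0.3, 1.521, -0, 1.321, -0.067], TCP at [0.55, -0, 0.227] pointing down, gripper open.
Joint ranges: [-3.03, 3.03], [-0.79, 2.21], [0.23, 2.52], [-1.04, 4.18], [0, 3.07], [-2.55, 2.55]. Speed limits (rad/s): [2.22, 2.22, 2.57, 3.14, 3.14, 3.14].

INTERFACE

Orientations are given as [roll, pitch, yaw] about the fixed x, y, z axes, in that order (R = Rz(yaw) Ry(pitch) Rx(roll)).
In Python, from station import ctrl, eyes gives the robot as it stands. The module is installed in compiled form; this text tells all that it offers.
- The arm moves only by the shell command python3 -m crank [OPENING] [FORCE], which reads ROWS from standard input. ROWS is a JSON list of rows, 1 to 10 of them, each of 6 numbers: dx, dy, dz in shares of the most that a row can go, 1 being 50 mm, then a rotation vector rx, ry, rz in normalised numbers (1 is 2 pi rad); each row shifts and turns the commanded pose from where the row before left it, along the tool's axes as they then stand; what a row does not reach is not made up. A row lasts 1/10 s, in which the tool goes at most 0.05 m and 0.15 rad, less where a joint would pass 70% of its speed; a pose out of reach is approached as far as the arm can. OPENING is the finger opening in m, set as the command begins (- or left out keeps the last). The fingers move at their own pace and stop on an object; FORCE is the grip in N (left out, the last holds). Time passes only in rows, so rows that do not move let the fingers close. It prints the time, the measured TCP pose, the force, the opening and the grip force at its end. Shift and turn numbers lie between -1 and 1, and a call with a number outside is refused. Input that does not fit is refused with a message, and nothing moves.
- ctrl.get_obs(): the state, without advancing time (a new reading comes with each control period).
- eyes.camera(name): name is "scene" or "side" or "wrist"; returns a dict with "pixels" (384x512x3 uint8, blue, green, red), "fx", "fy", "cx", "cy" (pixels), "k1" (the pictures are not rectified: a ray, as slopes to the right and down, at radius r is drawn at 1 + k1 r^2 times it, then the intrinsics apply), "extrinsics" (4x4, takes a point from camera to world coordinates). Camera axes: x right, y up, looking along -z (the intrinsics and any distortion apply to the point x, -y, -z); pixel columns grow to the right and rows downward; lengths in m; the calibration is good to about 2 mm. A picture is of the moment at which its call begins. There is no depth.
- ctrl.hand_in(): hands the job in; it is judged then, once.
The state is a dict: "time_s": time; "qpos": joint angles; "joint_vel": joint speeds; "tau": joint torques, N m; "ee_pos": TCP position; "eef_rot": TCP orientation; "force": force on the tool from outside, world axes, zero at the start; "moment": the same for the moment, N m; "grip_width": finger opening in m; "grip_force": force on a finger pad.
Only numpy, scipy, OpenCV 4.12 (cv2) and the standard library are available. Lean on these libraries where they do the work, as an engineer would, in place of code of your own. Each camera call takes 0.05 s, during which the arm holds its last target. There are 200 camera calls.

TASK

Get the brass reference block ready for the hardness check: first stand the red-knobbed weight and the blue-capped anvil, which are in its way in the wooden tray, upright on the green mat; only then lift the brass block out and lay it flat on the round dark test table, centred on its rings. After that put the weight back centred on the red pad and the anvil back centred on the blue pad, both upright, set everything down gently without dropping it, and leave the bottle and the mug alone.

Things in the scene. Friction and masses are not known exactly. Their poses are not given: they have to be found in the camera images.
- block: Brass reference hardness block, a flat bar 40 (its x) by 80 (its y) by 16 mm (z), about 0.43 kg, loose, lying on the tray floor behind (on the far side of) the weight and the anvil, about 10 to 15 mm from them; it can be gripped only across its 40 mm, along its x. Origin: centre of its underside, z up.
- weight: Red-knobbed test weight, loose, about 0.5 kg, standing on the red pad: a dark steel round body 48 mm in diameter and 36 mm high, a steel neck 14 mm in diameter, and a red grip knob 26 mm in diameter from 60 to 84 mm above the underside. Origin: centre of its underside, z up; round about z.
- anvil: Steel anvil, loose, about 0.42 kg, stored plate down and stem up on the blue pad: a round steel plate 48 mm in diameter and 14 mm thick, and a steel stem 24 mm in diameter up to 84 mm above the underside, its top 6 mm a blue cap. Origin: centre of its underside, z up; round about z.
- red_pad: Home of the weight: red disc 62 mm in diameter, 2 mm thick, fixed on the tray floor; a red rim shows around the weight. Origin: centre of its underside (on the tray floor); its top is 2 mm higher. The two pads lie side by side, centres 66 mm apart; left and right are swapped from start to start.
- blue_pad: Home of the anvil: blue disc 62 mm in diameter, 2 mm thick, fixed on the tray floor; a blue rim shows around the anvil. Origin: centre of its underside (on the tray floor); its top is 2 mm higher.
- tray: Fixed wooden storage tray 220 (x) by 200 (y) mm, floor 6 mm above the work surface, low rim 7 mm thick and 18 mm high over the work surface. Origin: centre of its underside; x points to its back (away from the robot). The pads lie at x = -8 mm, y = +33 and -33 mm; the block lies across at about x = +55 mm. Tray, mat and test table swap places from start to start.
- mat: Side area: fixed green mat 220 (x) by 140 (y) by 3 mm thick, bare, room for the weight and the anvil one behind the other along its x. Origin: centre of its underside; its top is 3 mm higher.
- test_table: Fixed round dark steel test table 150 mm in diameter with concentric rings and a bright centre spot, on a narrower foot; its flat top is 40 mm above the work surface. Origin: centre of its underside, z up.
- bottle: Bystander: closed amber bottle, 56 mm in diameter, 120 mm high. Origin: centre of its underside. Not to be disturbed.
- mug: Bystander: white mug, 76 mm in diameter, 90 mm high, handle at its +y side. Origin: centre of its underside. Not to be disturbed.
Mind the look-alikes: they are no part of the job. Of the things that look like the test_table, the smallest one is meant.

How it is judged:
By the outcome, as a careful person would: the job done as asked, in the order asked, and still so for the second after the job is handed in, with the robot touching nothing.
It also fails if it takes over 141 s, if anything falls off the work surface, if the arm or the gripper's body presses on something with over 40 N, if the wrist force passes 120 N, or if a joint passes its speed limit or range.

## Working session

There is one attempt and no reset: what is moved stays moved. The work goes in short steps, Python scripts to look and compute and a shell command to move; the robot and the scene stay as the last step left them, time stands still between calls to the robot, and variables do not carry over. Pictures are saved under pics/ and viewed, at most 14 in all, crops included, and the job is handed in when it is done.

```bash
mkdir -p pics; cat > h.py <<'E'
import numpy as np, cv2
from station import ctrl, eyes
def snap(n,fn=None):
    c=eyes.camera(n)
    if fn: cv2.imwrite('pics/'+fn,c['pixels'])
    return c
def ray(c,u,v):
    d=np.array([(u-c['cx'])/c['fx'],(v-c['cy'])/c['fy']]); s=d.copy()
    for _ in range(30): s=d/(1+c['k1']*(s@s))
    E=np.array(c['extrinsics']); r=E[:3,:3]@np.array([s[0],-s[1],-1]); return E[:3,3],r
def plane(c,u,v,z):
    o,r=ray(c,u,v); return o+r*(z-o[2])/r[2]
def proj(c,p):
    E=np.array(c['extrinsics']); q=E[:3,:3].T@(np.array(p)-E[:3,3]); s=np.array([q[0],-q[1]])/-q[2]
    s=s*(1+c['k1']*(s@s)); return s[0]*c['fx']+c['cx'],s[1]*c['fy']+c['cy']
E
python3 - <<'E'
from h import *
a=[snap(n) for n in("scene","side","wrist")]
for n,c in zip("abc",a):
    np.save(f'pics/{n}.npy',c,allow_pickle=True); print(np.round(c['extrinsics'],3).tolist(),c['fx'],c['k1'])
cv2.imwrite('pics/1.png',a[0]['pixels']);cv2.imwrite('pics/2.png',a[1]['pixels']);cv2.imwrite('pics/3.png',a[2]['pixels'])
print(ctrl.tip_extent,ctrl.get_obs())
E
```

```text
[[0.429, -0.736, 0.524, 1.136], [0.903, 0.352, -0.246, -0.412], [-0.003, 0.579, 0.815, 1.069], [0.0, 0.0, 0.0, 1.0]] 478.34668200799297 -0.10203521839262861
[[0.914, 0.307, -0.267, 0.142], [-0.406, 0.664, -0.628, -0.783], [-0.016, 0.682, 0.731, 0.862], [0.0, 0.0, 0.0, 1.0]] 456.335860291527 -0.08350861470360452
[[1.0, -0.001, 0.001, 0.55], [0.0, 0.958, 0.287, 0.084], [-0.001, -0.287, 0.958, 0.384], [0.0, 0.0, 0.0, 1.0]] 342.5344089800334 -0.1012919189331293
0.022 {'time_s': 0.15, 'qpos': array([-6.66062514e-02,  3.00345254e-01,  1.52143283e+00, -1.14702514e-05,
        1.32069028e+00, -6.65839560e-02]), 'joint_vel': array([ 0.00068175, -0.00165459, -0.00270066, -0.00065577,  0.00113028,
        0.00052834]), 'tau': array([-2.50185103e-04, -5.31960297e+01, -3.52822959e+01,  7.07691838e-02,
        2.35654798e-02, -3.66386917e-05]), 'ee_pos': array([5.49822872e-01, 2.67431870e-06, 2.27018066e-01]), 'eef_rot': array([-3.14071814e+00, -4.71792403e-05,  1.57077685e+00]), 'force': array([ 0.2351247 ,  0.17208146, -0.73876787]), 'moment': array([-0.02132291, -0.03070248, -0.01930875]), 'grip_force': 0.0, 'grip_width': 0.09405255768049846}
```

View pics/1.png

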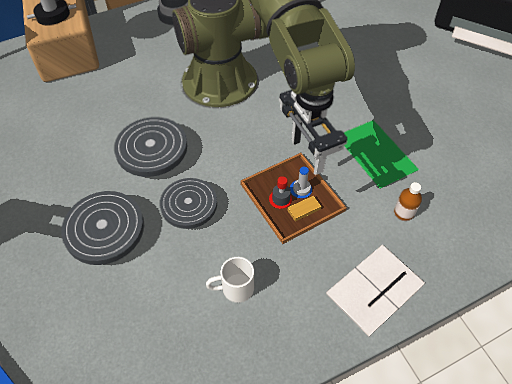

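View pics/2.png

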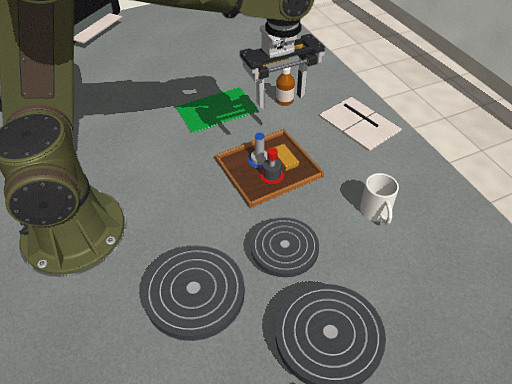

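View pics/3.png

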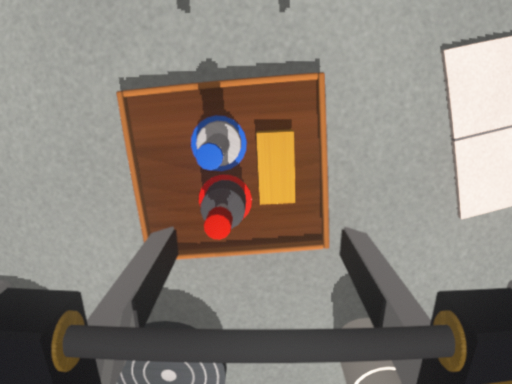

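Scene view: the table look-alikes are at (151,144), (103,226) and (188,202), and the same three are at (193,290), (330,333) and (285,244) in the side view. The smallest is (188,202) / (285,244). The tray is at about (294,198), with the weight at (283,190), the anvil at (303,185) and the block at (305,208). The green mat is at (380,155), the bottle at (408,202) and the mug at (237,280). The wrist view shows the weight (knob (218,223)), the anvil (cap (209,156)) and the block (276,167). I'll measure these next.

```bash
cat > m.py <<'E'
from h import *
C={n:np.load(f'pics/{k}.npy',allow_pickle=True).item() for n,k in zip(("scene","side","wrist"),"abc")}
def masks(c):
    h=cv2.cvtColor(c['pixels'],cv2.COLOR_BGR2HSV); H,S,V=cv2.split(h)
    return dict(red=((H<5)|(H>174))&(S>180)&(V>90),blue=(H>102)&(H<120)&(S>130)&(V>60),brass=(H>14)&(H<26)&(S>130)&(V>140),
     green=(H>50)&(H<75)&(S>150),dark=(V<75)&(S<80))
if __name__=="__main__":
  for n,c in C.items():
    for k,m in masks(c).items():
        N,L,st,ce=cv2.connectedComponentsWithStats(m.astype(np.uint8))
        for i in range(1,N):
            if st[i,4]<(60 if k!='dark' else 800): continue
            z=dict(red=.092,blue=.092,brass=.022,green=.003,dark=.04)[k]
            ct=max(cv2.findContours((L==i).astype(np.uint8),0,1)[0],key=cv2.contourArea)[:,0]
            P=np.array([plane(c,u,v,z)[:2] for u,v in ct],np.float32)
            r=cv2.minAreaRect(P*1000)
            print(n,k,st[i],ce[i].round(1),plane(c,*ce[i],z)[:2].round(4),'rect',np.round(r[0],1),np.round(r[1],1),round(r[2],1))
  c=C['side']; cv2.imwrite('pics/4.png',cv2.resize(np.hstack([c['pixels'][200:300,230:345],C['scene']['pixels'][150:250,140:255]]),None,fx=3,fy=3))
  # bright centre spots
  for n,pts in (("scene",[(151,144),(103,226),(188,202)]),("side",[(193,290),(330,333),(285,244)])):
    for p in pts: print(n,p,plane(C[n],*p,.04)[:2].round(4))
E
python3 m.py
```

```text
scene red [277 176  11  13 108] [281.8 182.1] [ 0.5161 -0.0388] rect [515.9 -38.8] [23.9 38.9] 53.1
scene red [269 192  23  17 105] [278.3 202.4] [ 0.5675 -0.0753] rect [564.5 -70.9] [56.1 42.9] 49.9
scene blue [  0   0  25  42 896] [10.8 19. ] [-0.545  -0.5746] rect [-559.3 -570.6] [ 83.9 269.1] 83.8
scene blue [289 180  23  18  89] [298.2 191.7] [ 0.5602 -0.0156] rect [557.1 -10. ] [55.7 44.8] 35.3
scene blue [  0 366  14  18 133] [  4.3 377.3] [ 0.7117 -0.7752] rect [ 711.3 -778.4] [49.8 20.3] 22.9
scene brass [288 196  33  25 409] [303.2 207. ] [0.568 0.001] rect [568.   1.] [43.  85.3] 4.7
scene green [ 344  120   75   68 2614] [377.9 154. ] [0.4903 0.2949] rect [481.4 293.9] [218.7 140. ] 3.0
scene dark [ 435    0   77   34 1917] [476.   13.1] [0.0959 1.0123] rect [ 106.2 1005.8] [363.6 215.7] 66.2
scene dark [ 280   90   67   65 1467] [314.6 118.5] [0.3169 0.177 ] rect [317.2 169.2] [168.9 263.4] 70.6
side red [267 147  10  14 104] [271.9 153.5] [ 0.5082 -0.0467] rect [507.4 -45.9] [46.7 22.3] 64.0
side red [260 170  24  14 105] [271.9 178.5] [ 0.4714 -0.1234] rect [ 473.4 -11
[... 1208 characters left out ...]
 447] [228.  189.8] [ 0.5221 -0.0022] rect [520.8  -5.5] [34.  47.9] 72.9
wrist red [204 208  28  32 688] [217.8 223.6] [ 0.5119 -0.0345] rect [511.4 -34.4] [31.  24.4] 83.8
wrist blue [ 191  116   55   55 1145] [214.9 147.5] [0.5118 0.0358] rect [514.4  39.2] [46.6 46.5] 89.4
wrist brass [ 256  131   40   74 2754] [276.1 167.4] [0.5682 0.0025] rect [568.2   1. ] [41. 81.] 2.3
wrist dark [    0   230   512   154 28819] [251.8 333.6] [ 0.5411 -0.2007] rect [ 540.2 -184.6] [740.6 244.6] 0.8
scene (151, 144) [ 0.2021 -0.2932]
scene (103, 226) [ 0.4105 -0.4911]
scene (188, 202) [ 0.4351 -0.2687]
side (193, 290) [ 0.2116 -0.2952]
side (330, 333) [ 0.4184 -0.4917]
side (285, 244) [ 0.4336 -0.2705]
```

```bash
python3 - <<'E'
from m import *
# ring spots, table edges
for n,pts in (("scene",[(151,144),(103,226),(188,202)]),("side",[(193,290),(330,333),(285,244)])):
    c=C[n]; g=cv2.cvtColor(c['pixels'],cv2.COLOR_BGR2GRAY)
    for u,v in pts:
        sub=g[v-9:v+10,u-9:u+10]; N,L,st,ce=cv2.connectedComponentsWithStats((sub>130).astype(np.uint8))
        i=L[9,9]; q=ce[i]+[u-9,v-9]; p=plane(c,*q,.04)
        print(n,q.round(2),i,st[i,4],p.round(4))
E
```

```text
scene [149.69 142.56] 1 62 [ 0.1953 -0.2949  0.04  ]
scene [101.18 223.67] 1 84 [ 0.4017 -0.4936  0.04  ]
scene [187.59 200.41] 3 41 [ 0.4299 -0.2679  0.04  ]
side [192.96 287.13] 1 126 [ 0.2137 -0.2889  0.04  ]
side [330.01 331.16] 1 159 [ 0.4203 -0.4885  0.04  ]
side [284.3  243.39] 1 54 [ 0.433  -0.2684  0.04  ]
```

View pics/4.png

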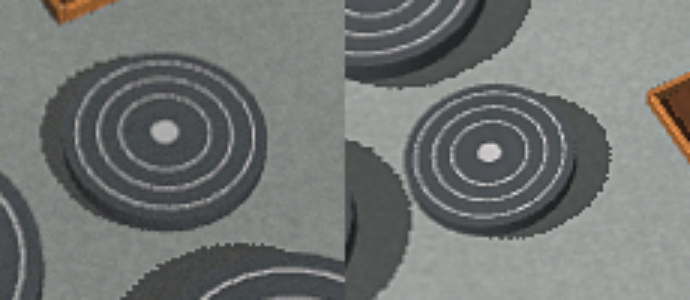

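The crop shows the small table with its centre spot at scene (187.6,200.4) and side (284.3,243.4). The two views agree within 3 mm at z=0.04, so this is the right one: about (0.4315, -0.268). Next I'll refine the pads, the weight and anvil, and the bystanders.

```bash
python3 - <<'E'
from m import *
from scipy.optimize import least_squares
def circ(P,r):
    f=lambda q:np.hypot(P[:,0]-q[0],P[:,1]-q[1])-r
    s=least_squares(f,P.mean(0),loss='soft_l1',f_scale=.001);return s.x,np.abs(s.fun).max()
for n,c in C.items():
    M=masks(c)
    for k in('red','blue'):
        m=M[k].astype(np.uint8)
        N,L,st,ce=cv2.connectedComponentsWithStats(m)
        ii=[i for i in range(1,N) if st[i,4]>15 and abs(np.hypot(*(plane(c,*ce[i],.008)[:2]-[.52,0])))<.12]
        pts=np.vstack([max(cv2.findContours((L==i).astype(np.uint8),0,1)[0],key=cv2.contourArea)[:,0] for i in ii])
        P=np.array([plane(c,u,v,.008)[:2] for u,v in pts])
        hull=cv2.convexHull(P.astype(np.float32))[:,0]
        print(n,k,len(ii),'minencl',cv2.minEnclosingCircle(P.astype(np.float32)))
        x,_=cv2.minEnclosingCircle(P.astype(np.float32)); Q=P
        for _ in range(8):
            d=np.hypot(*(Q-x).T); sel=Q[np.abs(d-.031)<.004]
            x,e=circ(sel,.031)
        print('  fit',x.round(4),len(sel))
        for i in ii: print('   comp',st[i],ce[i].round(1),'z.08',plane(c,*ce[i],.08)[:2].round(4))
# tray outline corners by wood mask in wrist
c=C['wrist'];h=cv2.cvtColor(c['pixels'],cv2.COLOR_BGR2HSV)
m=((h[...,0]>5)&(h[...,0]<14)&(h[...,1]>120)).astype(np.uint8)
N,L,st,ce=cv2.connectedComponentsWithStats(m);i=1+np.argmax(st[1:,4])
ct=max(cv2.findContours((L==i).astype(np.uint8),0,1)[0],key=cv2.contourArea)[:,0]
P=np.array([plane(c,u,v,.018)[:2] for u,v in ct],np.float32)*1000;print('tray',cv2.minAreaRect(P))
for n,p,z in(("scene",(408,217),.0),("scene",(237,297),0),("side",(285,103),0),("side",(378,220),0)):print(p,plane(C[n],*p,z)[:2].round(3))
E
```

```text
scene red 2 minencl ((0.4899512529373169, -0.024710658937692642), 0.05399715155363083)
  fit [ 0.4909 -0.025 ] 20
   comp [277 176  11  13 108] [281.8 182.1] z.08 [ 0.5085 -0.0343]
   comp [269 192  23  17 105] [278.3 202.4] z.08 [ 0.5606 -0.0712]
scene blue 2 minencl ((0.4850909113883972, 0.04321819171309471), 0.05379996821284294)
  fit [0.4891 0.0425] 20
   comp [300 167   9   8  58] [303.7 170.3] z.08 [0.4991 0.0351]
   comp [289 180  23  18  89] [298.2 191.7] z.08 [ 0.5531 -0.0107]
side red 2 minencl ((0.5290771126747131, -0.0043193199671804905), 0.0688578188419342)
  fit [ 0.535  -0.0062] 9
   comp [267 147  10  14 104] [271.9 153.5] z.08 [ 0.5139 -0.0352]
   comp [260 170  24  14 105] [271.9 178.5] z.08 [ 0.4766 -0.1131]
side blue 2 minencl ((0.5221428275108337, 0.06409606337547302), 0.06968910992145538)<stdin>:5: RuntimeWarning: Mean of empty slice.
  ret = um.true_divide(
Traceback (most recent call last):
ValueError: Initial guess is outside of provided bounds
```

```bash
cat > pad.py <<'E'
from m import *
from scipy.optimize import least_squares
def circ(P,r,x):
    f=lambda q:np.hypot(P[:,0]-q[0],P[:,1]-q[1])-r
    return least_squares(f,x,loss='soft_l1',f_scale=.001).x
def pad(c,k,x):
    pts=np.vstack([q[:,0] for q in cv2.findContours(masks(c)[k].astype(np.uint8),0,1)[0]])
    P=np.array([plane(c,u,v,.008)[:2] for u,v in pts])
    for t in(.012,.008,.005,.003,.003,.003):
        d=np.hypot(*(P-x).T); s=P[np.abs(d-.031)<t]; x=circ(s,.031,x)
    return x,len(s),np.abs(np.hypot(*(s-x).T)-.031).mean()
if __name__=="__main__":
  for n,c in C.items():
    print(n,[pad(c,k,np.array(s)) for k,s in(('red',[.511,-.034]),('blue',[.509,.033]))])
  c=C['wrist'];h=cv2.cvtColor(c['pixels'],cv2.COLOR_BGR2HSV)
  m=((h[...,0]>5)&(h[...,0]<14)&(h[...,1]>120)).astype(np.uint8)
  N,L,st,ce=cv2.connectedComponentsWithStats(m);i=1+np.argmax(st[1:,4])
  ct=max(cv2.findContours((L==i).astype(np.uint8),0,1)[0],key=cv2.contourArea)[:,0]
  P=np.array([plane(c,u,v,.018)[:2] for u,v in ct],np.float32)*1000;print('tray',cv2.minAreaRect(P))
  for n,p,z in(("scene",(408,217),.0),("scene",(237,297),0),("side",(285,103),0),("side",(378,220),0)):print(p,plane(C[n],*p,z)[:2].round(3))
E
python3 pad.py
```

```text
scene [(array([ 0.50490634, -0.03531262]), 45, np.float64(0.0015842486783993082)), (array([0.50134369, 0.02974267]), 42, np.float64(0.0012359914759798498))]
side [(array([ 0.51236675, -0.03755932]), 37, np.float64(0.0009703692502808195)), (array([0.50813664, 0.0279056 ]), 22, np.float64(0.0006704720209199668))]
wrist [(array([ 0.50988407, -0.04042245]), 112, np.float64(0.0006727820339274828)), (array([0.50437484, 0.02595079]), 155, np.float64(0.0010400998711207843))]
tray ((515.557373046875, -5.313507080078125), (217.4484100341797, 198.09730529785156), 4.6473164558410645)
(408, 217) [0.705 0.247]
(237, 297) [ 0.713 -0.256]
(285, 103) [0.688 0.231]
(378, 220) [ 0.683 -0.277]
```

Careful with the scale: shifts go in shares of 50 mm and turns go in shares of 2 pi rad. That gives: 0.03 m is 0.6, -0.0228 m is -0.456.

```bash
echo '[[0.274, -0.456, 0, 0, 0, 0], [0.276, -0.454, 0, 0, 0, 0], [0, 0, 0.6, 0, 0, 0], [0, 0, 0.6, 0, 0, 0], [0, 0, 0.6, 0, 0, 0], [0, 0, 0.4, 0, 0, 0], [0, 0, 0, 0, 0, 0], [0, 0, 0, 0, 0, 0]]' | python3 -m crank 0.08 20; python3 - <<'E'
from h import *
snap('wrist','5.png'); print(np.round(ctrl.get_obs()['ee_pos'],4))
E
```

```text
time_s: 0.95
ee_pos: [0.5047, 0.0275, 0.118]
eef_rot: [-3.142, 0.0, 1.571]
force: [0.3, -0.0, 1.0]
grip_width: 0.0799
grip_force: 0.0
[0.505  0.0275 0.1186]
```

View pics/5.png

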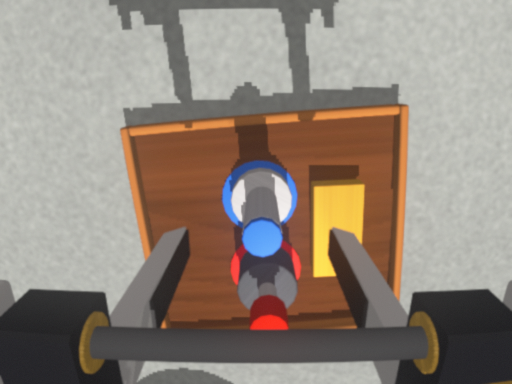

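The wrist view shows the blue cap at (262,238) between the fingers, the block at (339,228), and an even pad rim around each object.

Converted, 0.02 m is 0.4.

```bash
python3 - <<'E'
from pad import *
c=snap('wrist')
print(plane(c,262,238,.092).round(4), pad(c,'blue',np.array([.5045,.0275])),pad(c,'red',np.array([.51,-.038])))
u8=masks(c)['brass'].astype(np.uint8)
ct=max(cv2.findContours(u8,0,1)[0],key=cv2.contourArea)[:,0]
print(cv2.minAreaRect(np.array([plane(c,u,v,.022)[:2]*1000 for u,v in ct],np.float32)))
E
echo '[[0, 0, 0.4, 0, 0, 0], [0, 0, 0.4, 0, 0, 0], [0, 0, 0, 0, 0, 0], [0, 0, 0, 0, 0, 0]]' | python3 -m crank
echo '[[0, 0, 0, 0, 0, 0], [0, 0, 0, 0, 0, 0], [0, 0, 0, 0, 0, 0], [0, 0, 0, 0, 0, 0], [0, 0, 0, 0, 0, 0], [0, 0, 0, 0, 0, 0]]' | python3 -m crank 0.01 25
```

```text
[0.5067 0.0279 0.092 ] (array([0.50441136, 0.02589324]), 197, np.float64(0.0010353430563736037)) (array([ 0.5097298 , -0.04116075]), 134, np.float64(0.0008476331232564766))
((567.8612670898438, 1.3632545471191406), (40.849361419677734, 80.95447540283203), 2.124415874481201)
time_s: 1.45
ee_pos: [0.505, 0.0275, 0.0786]
eef_rot: [3.141, -0.0, 1.571]
force: [0.1, 0.7, 1.0]
grip_width: 0.0801
grip_force: 0.0
time_s: 2.05
ee_pos: [0.5045, 0.0275, 0.0775]
eef_rot: [3.142, -0.0, 1.571]
force: [0.3, -0.1, 0.3]
grip_width: 0.0354
grip_force: 0.0
```

Converted, -0.02 m is -0.4, -0.01 m is -0.2.

```bash
echo '[[0, 0, 0, 0, 0, 0], [0, 0, 0, 0, 0, 0], [0, 0, 0, 0, 0, 0], [0, 0, 0, 0, 0, 0], [0, 0, 0, 0, 0, 0]]' | python3 -m crank; echo '[[0, 0, -0.2, 0, 0, 0], [0, 0, -0.4, 0, 0, 0], [0, 0, -0.4, 0, 0, 0], [0, 0, -0.4, 0, 0, 0], [0, 0, 0, 0, 0, 0]]' | python3 -m crank
```

```text
time_s: 2.55
ee_pos: [0.5045, 0.0275, 0.0774]
eef_rot: [3.142, 0.0, 1.571]
force: [1.0, -0.1, -1.7]
grip_width: 0.0237
grip_force: 25.0
time_s: 3.05
ee_pos: [0.5054, 0.0275, 0.15]
eef_rot: [3.138, 0.0, 1.571]
force: [0.6, 0.4, -3.9]
grip_width: 0.0233
grip_force: 25.0
```

Converted, 0.03 m is 0.6, 0.002 m is 0.04.

```bash
echo '[[0.4, 0.04, 0, 0, 0, 0], [0.6, 0.04, 0, 0, 0, 0], [0.6, 0.04, 0, 0, 0, 0], [0.6, 0.04, 0, 0, 0, 0], [0.6, 0.04, 0, 0, 0, 0], [0.6, 0.04, 0, 0, 0, 0], [0.6, 0.04, 0, 0, 0, 0], [0.6, 0.04, 0, 0, 0, 0], [0.4, 0.04, 0, 0, 0, 0], [0.3, 0.04, 0, 0, 0, 0]]' | python3 -m crank; echo '[[0, 0, 0, 0, 0, 0], [0, 0, 0.4, 0, 0, 0], [0, 0, 0.4, 0, 0, 0], [0, 0, 0.4, 0, 0, 0], [0, 0, 0.1, 0, 0, 0], [0, 0, 0.06, 0, 0, 0], [0, 0, 0, 0, 0, 0], [0, 0, 0, 0, 0, 0]]' | python3 -m crank
```

```text
time_s: 4.05
ee_pos: [0.5239, 0.2936, 0.1462]
eef_rot: [-3.14, 0.001, 1.572]
force: [0.3, -0.6, -2.7]
grip_width: 0.0235
grip_force: 25.0
time_s: 4.85
ee_pos: [0.5249, 0.2925, 0.0804]
eef_rot: [3.14, -0.001, 1.571]
force: [0.1, -0.4, -2.9]
grip_width: 0.0234
grip_force: 25.0
```

Converted, 0.003 m is 0.06, 0.002 m is 0.04.

```bash
echo '[[0, 0, 0.06, 0, 0, 0], [0, 0, 0.04, 0, 0, 0], [0, 0, 0.02, 0, 0, 0], [0, 0, 0, 0, 0, 0], [0, 0, 0, 0, 0, 0]]' | python3 -m crank; echo '[[0, 0, 0.02, 0, 0, 0], [0, 0, 0, 0, 0, 0], [0, 0, 0, 0, 0, 0]]' | python3 -m crank
```

```text
time_s: 5.35
ee_pos: [0.5245, 0.2925, 0.0735]
eef_rot: [-3.142, -0.0, 1.571]
force: [-0.1, -0.4, -2.8]
grip_width: 0.0236
grip_force: 25.0
time_s: 5.65
ee_pos: [0.5245, 0.2925, 0.0725]
eef_rot: [3.142, -0.0, 1.571]
force: [-0.1, -0.4, -2.6]
grip_width: 0.0237
grip_force: 25.0
```

Converted, 0.0007 m is 0.014.

```bash
echo '[[0, 0, 0.014, 0, 0, 0], [0, 0, 0, 0, 0, 0], [0, 0, 0, 0, 0, 0]]' | python3 -m crank;  echo '[[0, 0, 0.01, 0, 0, 0], [0, 0, 0, 0, 0, 0], [0, 0, 0, 0, 0, 0]]' | python3 -m crank
```

```text
time_s: 5.95
ee_pos: [0.5246, 0.2926, 0.0724]
eef_rot: [3.141, -0.0, 1.571]
force: [-3.1, -1.8, 6.0]
grip_width: 0.0235
grip_force: 25.0
time_s: 6.25
ee_pos: [0.5246, 0.2926, 0.0724]
eef_rot: [3.141, -0.0, 1.571]
force: [-5.2, -2.7, 10.2]
grip_width: 0.0237
grip_force: 25.0
```

Converted, -0.001 m is -0.02.

```bash
echo '[[0, 0, -0.02, 0, 0, 0], [0, 0, 0, 0, 0, 0], [0, 0, 0, 0, 0, 0], [0, 0, 0, 0, 0, 0], [0, 0, 0, 0, 0, 0], [0, 0, 0, 0, 0, 0]]' | python3 -m crank 0.075; echo '[[0, 0, -0.4, 0, 0, 0], [0, 0, -0.6, 0, 0, 0], [0, 0, -0.8, 0, 0, 0], [0, 0, 0, 0, 0, 0]]' | python3 -m crank; python3 - <<'E'
from h import *
o=ctrl.get_obs(); p=o['ee_pos']; print(p.round(4), 'to weight dxtool,dytool', -.039-p[1], .5098-p[0])
E
```

```text
time_s: 6.85
ee_pos: [0.5245, 0.2925, 0.0722]
eef_rot: [-3.142, 0.0, 1.571]
force: [0.7, 1.0, -0.0]
grip_width: 0.068
grip_force: 0.0
time_s: 7.25
ee_pos: [0.5262, 0.2934, 0.1677]
eef_rot: [3.134, -0.004, 1.571]
force: [-0.3, 0.6, 0.4]
grip_width: 0.0749
grip_force: 0.0
[0.5262 0.2934 0.1677] to weight dxtool,dytool -0.3323937991884974 -0.016432051387873625
```

Converted, -0.035 m is -0.7, -0.03 m is -0.6.

```bash
echo '[[-0.6, -0.03, 0, 0, 0, 0], [-0.7, -0.03, 0, 0, 0, 0], [-0.7, -0.03, 0, 0, 0, 0], [-0.7, -0.03, 0, 0, 0, 0], [-0.7, -0.03, 0, 0, 0, 0], [-0.7, -0.03, 0, 0, 0, 0], [-0.7, -0.03, 0, 0, 0, 0], [-0.7, -0.03, 0, 0, 0, 0], [-0.7, -0.03, 0, 0, 0, 0], [-0.44, -0.03, 0, 0, 0, 0]]' | python3 -m crank; echo '[[0, 0, 0.4, 0, 0, 0], [0, 0, 0, 0, 0, 0], [0, 0, 0, 0, 0, 0], [0, 0, 0, 0, 0, 0]]' | python3 -m crank;python3 - <<'E'
from pad import *
c=snap('wrist','6.png'); print(np.round(ctrl.get_obs()['ee_pos'],4))
print(pad(c,'blue',np.array([.5045,.0275])),pad(c,'red',np.array([.51,-.038])))
u8=masks(c)['brass'].astype(np.uint8)
ct=max(cv2.findContours(u8,0,1)[0],key=cv2.contourArea)[:,0]
print(cv2.minAreaRect(np.array([plane(c,u,v,.022)[:2]*1000 for u,v in ct],np.float32)))
E
```

```text
time_s: 8.25
ee_pos: [0.5091, -0.0415, 0.1619]
eef_rot: [-3.141, 0.0, 1.57]
force: [1.1, 0.9, -0.2]
grip_width: 0.0749
grip_force: 0.0
time_s: 8.65
ee_pos: [0.5098, -0.0391, 0.1429]
eef_rot: [3.141, 0.0, 1.572]
force: [-0.6, 0.4, -0.3]
grip_width: 0.0754
grip_force: 0.0
[ 0.5098 -0.0391  0.1429]
(array([0.50469468, 0.02634098]), 206, np.float64(0.0008827346125836727)) (array([ 0.51010868, -0.04012662]), 154, np.float64(0.0006240177728382079))
((568.0477905273438, 1.0649986267089844), (41.12446975708008, 80.83541107177734), 2.6465957164764404)
```

View pics/6.png

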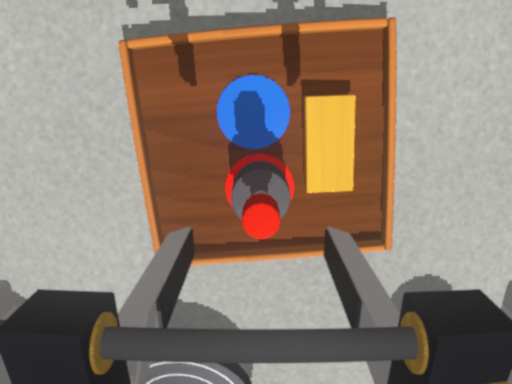

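The weight's knob is at (262,217), between the fingers, and the now bare blue pad is at (254,112). I'll descend.

Converted, 0.02 m is 0.4, 0.019 m is 0.38.

```bash
echo '[[0, 0, 0.4, 0, 0, 0], [0, 0, 0.4, 0, 0, 0], [0, 0, 0.38, 0, 0, 0], [0, 0, 0, 0, 0, 0], [0, 0, 0, 0, 0, 0]]' | python3 -m crank; echo '[[0, 0, 0, 0, 0, 0], [0, 0, 0, 0, 0, 0], [0, 0, 0, 0, 0, 0], [0, 0, 0, 0, 0, 0], [0, 0, 0, 0, 0, 0], [0, 0, 0, 0, 0, 0], [0, 0, 0, 0, 0, 0], [0, 0, 0, 0, 0, 0], [0, 0, 0, 0, 0, 0], [0, 0, 0, 0, 0, 0]]' | python3 -m crank 0.01 25; echo '[[0, 0, -0.2, 0, 0, 0], [0, 0, -0.4, 0, 0, 0], [0, 0, -0.4, 0, 0, 0], [0, 0, -0.4, 0, 0, 0], [0, 0, 0, 0, 0, 0]]' | python3 -m crank
```

```text
time_s: 9.2
ee_pos: [0.5098, -0.0393, 0.084]
eef_rot: [3.141, 0.0, 1.571]
force: [-0.6, -0.1, 1.6]
grip_width: 0.075
grip_force: 0.0
time_s: 10.2
ee_pos: [0.5096, -0.0395, 0.0833]
eef_rot: [3.141, 0.0, 1.571]
force: [1.2, 0.3, -0.2]
grip_width: 0.0254
grip_force: 25.0
time_s: 10.7
ee_pos: [0.5102, -0.0396, 0.1556]
eef_rot: [3.138, 0.001, 1.571]
force: [-0.1, 0.1, -5.7]
grip_width: 0.0254
grip_force: 25.0
```

Converted, 0.035 m is 0.7, 0.027 m is 0.54.

```bash
echo '[[0.5, -0.16, 0, 0, 0, 0], [0.7, -0.16, 0, 0, 0, 0], [0.7, -0.16, 0, 0, 0, 0], [0.7, -0.16, 0, 0, 0, 0], [0.7, -0.16, 0, 0, 0, 0], [0.7, -0.16, 0, 0, 0, 0], [0.7, -0.16, 0, 0, 0, 0], [0.7, -0.16, 0, 0, 0, 0], [0.7, -0.16, 0, 0, 0, 0], [0.54, -0.16, 0, 0, 0, 0]]' | python3 -m crank; echo '[[0, 0, 0, 0, 0, 0], [0, 0, 0.4, 0, 0, 0], [0, 0, 0.4, 0, 0, 0], [0, 0, 0.4, 0, 0, 0], [0, 0, 0.16, 0, 0, 0], [0, 0, 0.06, 0, 0, 0], [0, 0, 0.04, 0, 0, 0], [0, 0, 0, 0, 0, 0], [0, 0, 0, 0, 0, 0]]' | python3 -m crank
```

```text
time_s: 11.7
ee_pos: [0.4283, 0.294, 0.152]
eef_rot: [-3.14, 0.001, 1.571]
force: [1.2, -0.8, -6.2]
grip_width: 0.0254
grip_force: 25.0
time_s: 12.6
ee_pos: [0.4298, 0.2926, 0.0809]
eef_rot: [3.141, -0.001, 1.571]
force: [0.4, 0.4, -5.0]
grip_width: 0.0253
grip_force: 25.0
```

Converted, 0.001 m is 0.02.

```bash
echo '[[0, 0, 0.02, 0, 0, 0], [0, 0, 0.02, 0, 0, 0], [0, 0, 0, 0, 0, 0], [0, 0, 0, 0, 0, 0]]' | python3 -m crank; echo '[[0, 0, 0.01, 0, 0, 0], [0, 0, 0, 0, 0, 0], [0, 0, 0, 0, 0, 0]]' | python3 -m crank
```

```text
time_s: 13.0
ee_pos: [0.4296, 0.2926, 0.0784]
eef_rot: [3.141, -0.0, 1.571]
force: [0.4, -0.2, -3.9]
grip_width: 0.0252
grip_force: 25.0
time_s: 13.3
ee_pos: [0.4297, 0.2928, 0.0783]
eef_rot: [3.141, -0.001, 1.571]
force: [-1.9, 1.3, 5.9]
grip_width: 0.0255
grip_force: 25.0
```

Converted, -0.04 m is -0.8, -0.03 m is -0.6, -0.042 rad / 6.2832 = -0.0067.

```bash
echo '[[0, 0, 0, 0, 0, 0], [0, 0, 0, 0, 0, 0], [0, 0, 0, 0, 0, 0], [0, 0, 0, 0, 0, 0], [0, 0, 0, 0, 0, 0]]' | python3 -m crank 0.058; echo '[[0, 0, -0.4, 0, 0, 0], [0, 0, -0.8, 0, 0, 0], [0, 0, -0.8, 0, 0, 0], [0, 0, 0, 0, 0, 0]]' | python3 -m crank; echo '[[-0.6, 0.276, 0, 0, 0, 0], [-0.6, 0.276, 0, 0, 0, 0], [-0.6, 0.276, 0, 0, 0, 0], [-0.6, 0.276, 0, 0, 0, 0], [-0.6, 0.276, 0, 0, 0, 0], [-0.6, 0.276, 0, 0, 0, 0], [-0.6, 0.276, 0, 0, 0, 0], [-0.6, 0.276, 0, 0, 0, 0], [-0.6, 0.276, 0, 0, 0, 0], [-0.43, 0.276, 0, 0, 0, -0.0067]]' | python3 -m crank; echo '[[0, 0, 0.4, 0, 0, 0], [0, 0, 0, 0, 0, 0], [0, 0, 0, 0, 0, 0]]' | python3 -m crank
python3 - <<'E'
from pad import *
c=snap('wrist','7.png'); print(np.round(ctrl.get_obs()['ee_pos'],4))
print(pad(c,'blue',np.array([.5045,.0275])),pad(c,'red',np.array([.51,-.038])))
u8=masks(c)['brass'].astype(np.uint8)
ct=max(cv2.findContours(u8,0,1)[0],key=cv2.contourArea)[:,0]
print(cv2.minAreaRect(np.array([plane(c,u,v,.022)[:2]*1000 for u,v in ct],np.float32)))
E
```

```text
time_s: 13.8
ee_pos: [0.4295, 0.2924, 0.0777]
eef_rot: [-3.142, 0.0, 1.571]
force: [-0.1, -0.7, -0.7]
grip_width: 0.0578
grip_force: 0.0
time_s: 14.2
ee_pos: [0.4311, 0.2935, 0.1828]
eef_rot: [3.135, -0.004, 1.571]
force: [0.5, -0.1, -0.6]
grip_width: 0.058
grip_force: 0.0
time_s: 15.2
ee_pos: [0.5677, -0.0008, 0.1769]
eef_rot: [-3.141, 0.0, 1.612]
force: [0.5, 0.1, -0.2]
grip_width: 0.0581
grip_force: 0.0
time_s: 15.5
ee_pos: [0.5671, 0.0013, 0.1573]
eef_rot: [-3.14, -0.0, 1.613]
force: [-0.2, 0.6, -0.2]
grip_width: 0.058
grip_force: 0.0
[0.5674 0.0014 0.158 ]
(array([0.50490339, 0.02647634]), 186, np.float64(0.0009286457557829365)) (array([ 0.51021147, -0.03950964]), 147, np.float64(0.0005009359921071366))
((568.3883666992188, 1.1220855712890625), (41.04292678833008, 79.5950698852539), 2.5486457347869873)
```

View pics/7.png

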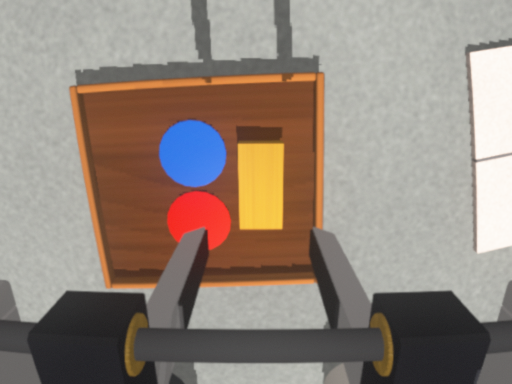

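The wrist view shows both pads bare (blue (192,153), red (199,221)), and the block at (261,186) aligned between the fingers with room to the rim.

```bash
echo '[[0, 0.02, 0.6, 0, 0, 0], [0, 0, 0.6, 0, 0, 0], [0, 0, 0.6, 0, 0, 0], [0, 0, 0.4, 0, 0, 0], [0, 0, 0.2, 0, 0, 0], [0, 0, 0.1, 0, 0, 0], [0, 0, 0, 0, 0, 0], [0, 0, 0, 0, 0, 0]]' | python3 -m crank
```

```text
time_s: 16.35
ee_pos: [0.5691, 0.0011, 0.0339]
eef_rot: [3.14, 0.0, 1.613]
force: [0.4, -0.2, 0.4]
grip_width: 0.058
grip_force: 0.0
```

Converted, 0.003 m is 0.06.

```bash
echo '[[0, 0, 0.06, 0, 0, 0], [0, 0, 0, 0, 0, 0], [0, 0, 0, 0, 0, 0]]' | python3 -m crank; echo '[[0, 0, 0, 0, 0, 0], [0, 0, 0, 0, 0, 0], [0, 0, 0, 0, 0, 0], [0, 0, 0, 0, 0, 0], [0, 0, 0, 0, 0, 0], [0, 0, 0, 0, 0, 0]]' | python3 -m crank 0.03 35;  echo '[[0, 0, -0.1, 0, 0, 0], [0, 0, -0.4, 0, 0, 0], [0, 0, -0.6, 0, 0, 0], [0, 0, -0.6, 0, 0, 0], [0, 0, -0.4, 0, 0, 0], [0, 0, 0, 0, 0, 0], [0, 0, 0, 0, 0, 0]]' | python3 -m crank
```

```text
time_s: 16.65
ee_pos: [0.5686, 0.001, 0.03]
eef_rot: [3.141, 0.0, 1.613]
force: [-0.8, 0.1, 0.9]
grip_width: 0.0583
grip_force: 0.0
time_s: 17.25
ee_pos: [0.5685, 0.001, 0.0298]
eef_rot: [3.142, -0.0, 1.613]
force: [-0.2, -0.2, 1.4]
grip_width: 0.0392
grip_force: 35.0
time_s: 17.95
ee_pos: [0.568, 0.0011, 0.1338]
eef_rot: [-3.141, -0.0, 1.613]
force: [-0.5, 0.4, -5.2]
grip_width: 0.0396
grip_force: 35.0
```

```bash
echo '[[-0.5, -0.302, 0, 0, 0, 0], [-0.7, -0.302, 0, 0, 0, 0], [-0.7, -0.302, 0, 0, 0, 0], [-0.7, -0.302, 0, 0, 0, 0], [-0.7, -0.302, 0, 0, 0, 0], [-0.7, -0.302, 0, 0, 0, 0], [-0.7, -0.302, 0, 0, 0, 0], [-0.7, -0.302, 0, 0, 0, 0], [-0.7, -0.302, 0, 0, 0, 0], [-0.7, -0.302, 0, 0, 0, 0]]' | python3 -m crank;echo '[[0, 0, -0.6, 0, 0, 0], [0, 0, 0, 0, 0, 0], [0, 0, 0, 0, 0, 0], [0, 0, 0, 0, 0, 0]]' | python3 -m crank
python3 - <<'E'
from h import *
c=snap('wrist','8.png');np.save('pics/d.npy',c,allow_pickle=True); print(np.round(ctrl.get_obs()['ee_pos'],4),proj(c,[.4315,-.268,.04]))
E
```

```text
time_s: 18.95
ee_pos: [0.4305, -0.3459, 0.1328]
eef_rot: [-3.139, -0.002, 1.613]
force: [0.7, -0.4, -4.8]
grip_width: 0.0396
grip_force: 35.0
time_s: 19.35
ee_pos: [0.4317, -0.3439, 0.1629]
eef_rot: [-3.14, -0.002, 1.614]
force: [0.3, -0.1, -5.4]
grip_width: 0.0397
grip_force: 35.0
[ 0.4318 -0.344   0.1631] (np.float64(263.11368842258565), np.float64(100.33641623314145))
```

View pics/8.png

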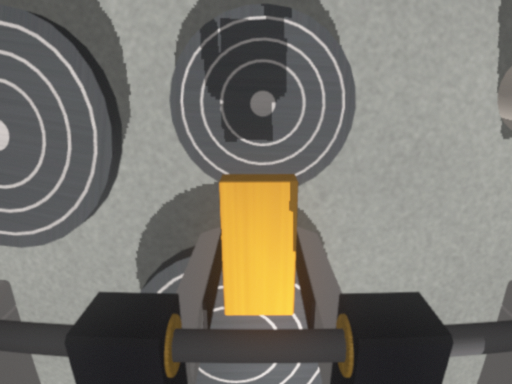

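The wrist view shows the centre spot at (262,103) and the held block with its far top edge at about row 181. I'll compute how far the block sits from the spot.

```bash
python3 - <<'E'
from m import *
c=np.load('pics/d.npy',allow_pickle=True).item()
g=cv2.cvtColor(c['pixels'],cv2.COLOR_BGR2GRAY);s=g[90:117,249:276]
N,L,st,ce=cv2.connectedComponentsWithStats((s>90).astype(np.uint8));i=L[13,13]
print(i,st[i],ce[i]+[249,90],plane(c,*(ce[i]+[249,90]),.04).round(4))
u8=masks(c)['brass'].astype(np.uint8)
ct=max(cv2.findContours(u8,0,1)[0],key=cv2.contourArea)[:,0]
P=np.array([plane(c,u,v,.155)[:2]*1000 for u,v in ct],np.float32);print(cv2.minAreaRect(P),P[:,1].max())
E
```

```text
1 [  1   1  26  26 522] [263.02298851 103.42720307] [ 0.4315 -0.2704  0.04  ]
((431.24908447265625, -343.5482177734375), (39.779422760009766, 79.28237915039062), 2.9165940284729004) -303.40503
```

Converted, 0.03 m is 0.6, 0.0245 m is 0.49.

```bash
echo '[[0.4, 0.02, 0, 0, 0, 0], [0.6, 0.02, 0, 0, 0, 0], [0.49, 0.022, 0, 0, 0, 0], [0, 0, 0.4, 0, 0, 0], [0, 0, 0.6, 0, 0, 0], [0, 0, 0.6, 0, 0, 0], [0, 0, 0.2, 0, 0, 0], [0, 0, 0.08, 0, 0, 0], [0, 0, 0, 0, 0, 0], [0, 0, 0, 0, 0, 0]]' | python3 -m crank
```

```text
time_s: 20.4
ee_pos: [0.4324, -0.2707, 0.0719]
eef_rot: [3.14, 0.001, 1.613]
force: [0.0, -0.4, -3.6]
grip_width: 0.0395
grip_force: 35.0
```

Converted, 0.004 m is 0.08, 0.001 m is 0.02.

```bash
echo '[[0.02, -0.014, 0.08, 0, 0, 0], [0, 0, 0.04, 0, 0, 0], [0, 0, 0.02, 0, 0, 0], [0, 0, 0, 0, 0, 0], [0, 0, 0, 0, 0, 0]]' | python3 -m crank;echo '[[0, 0, 0.014, 0, 0, 0], [0, 0, 0, 0, 0, 0], [0, 0, 0, 0, 0, 0]]' | python3 -m crank
```

```text
time_s: 20.9
ee_pos: [0.4312, -0.2695, 0.0638]
eef_rot: [3.142, 0.0, 1.613]
force: [-0.0, 0.8, -4.1]
grip_width: 0.0395
grip_force: 35.0
time_s: 21.2
ee_pos: [0.4312, -0.2695, 0.0638]
eef_rot: [3.141, 0.0, 1.613]
force: [-4.3, 3.0, 6.1]
grip_width: 0.0399
grip_force: 35.0
```

Block is down. I'll release, rise and check its centring.

Converted, -0.05 m is -1, -0.04 m is -0.8.

```bash
echo '[[0, 0, 0, 0, 0, 0], [0, 0, 0, 0, 0, 0], [0, 0, 0, 0, 0, 0], [0, 0, 0, 0, 0, 0], [0, 0, 0, 0, 0, 0]]' | python3 -m crank 0.07; echo '[[0, 0, -0.4, 0, 0, 0], [0, 0, -0.8, 0, 0, 0], [0, 0, -1, 0, 0, 0], [0, 0, 0, 0, 0, 0]]' | python3 -m crank; echo '[[-0.6, 0, 0, 0, 0, 0], [-0.6, 0, 0, 0, 0, 0], [-0.4, 0, 0, 0, 0, 0], [0, 0, 0, 0, 0, 0], [0, 0, 0, 0, 0, 0], [0, 0, 0, 0, 0, 0]]' | python3 -m crank
python3 - <<'E'
from m import *
for n in("wrist","scene","side"):
    c=snap(n,'9%s.png'%n)
    np.save(f'pics/e{n}.npy',c,allow_pickle=True)
    ct=max(cv2.findContours(masks(c)['brass'].astype(np.uint8),0,1)[0],key=cv2.contourArea)[:,0]
    P=np.array([plane(c,u,v,.056)[:2]*1000 for u,v in ct],np.float32);print(n,cv2.minAreaRect(P))
    # outermost ring: bright thin pixels around the table
    h=cv2.cvtColor(c['pixels'],cv2.COLOR_BGR2HSV)
    yy,xx=np.nonzero((h[...,2]<85)&(h[...,1]<80)) 
    g=cv2.cvtColor(c['pixels'],cv2.COLOR_BGR2GRAY)
    ys,xs=np.nonzero(g>125); Q=np.array([plane(c,u,v,.04)[:2] for u,v in zip(xs,ys)])-[.4315,-.2695]
    r=np.hypot(*Q.T); s=r<.078; print(np.histogram(r[s],bins=np.arange(.0,.08,.003))[0])
p=ctrl.get_obs()['ee_pos'];print(p)
w=cv2.imread('pics/9wrist.png');cv2.imwrite('pics/9.png',w)
E
```

```text
time_s: 21.7
ee_pos: [0.4312, -0.2695, 0.063]
eef_rot: [3.142, 0.0, 1.613]
force: [-0.1, -0.5, -1.0]
grip_width: 0.0697
grip_force: 0.0
time_s: 22.1
ee_pos: [0.433, -0.2708, 0.179]
eef_rot: [3.134, 0.006, 1.613]
force: [0.8, 0.1, -0.6]
grip_width: 0.0701
grip_force: 0.0
time_s: 22.7
ee_pos: [0.4345, -0.3486, 0.1729]
eef_rot: [-3.141, -0.0, 1.613]
force: [0.1, -0.0, -0.5]
grip_width: 0.07
grip_force: 0.0
wrist ((430.68780517578125, -269.4931335449219), (39.87223815917969, 78.63191986083984), 2.735703945159912)
[  46  123  218  299  383  475  548  510  458  418  628  650  396  400
  197  225  851   28    0    0   98 1323  255    0  162 1093]
scene ((430.60003662109375, -267.8074951171875), (39.29472351074219, 81.08277893066406), 2.6847217082977295)
[ 3 10 16 22 19 27 27 34 35 41 54 45 30 22 22 54 43 14  1  0 33 80 35  1
 15 50]
side ((432.4809265136719, -272.6665954589844), (41.25382995605469, 88.28486633300781), 0.9846112132072449)
[  3   8  13  28  29  36  39  45  48  47  70  60  43  31  21  64  79  29
   7   1  40 111  33   0   1  29]
[ 0.43464908 -0.34876722  0.17317502]
```

View pics/9.png

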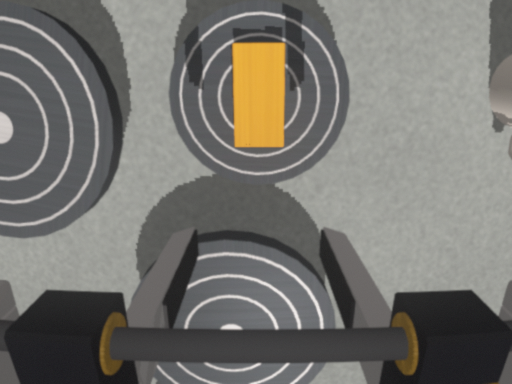

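```bash
python3 - <<'E'
from m import *
from scipy.optimize import least_squares
for n in("wrist","scene","side"):
    c=np.load(f'pics/e{n}.npy',allow_pickle=True).item();g=cv2.cvtColor(c['pixels'],cv2.COLOR_BGR2GRAY)
    ys,xs=np.nonzero(g>125);Q=np.array([plane(c,u,v,.04)[:2] for u,v in zip(xs,ys)])
    x=np.array([.4315,-.2695])
    for t in(.006,.004,.003):
        r=np.hypot(*(Q-x).T);s=Q[np.abs(r-.064)<t]
        f=least_squares(lambda q:np.hypot(s[:,0]-q[0],s[:,1]-q[1])-q[2],[*x,.064],loss='soft_l1',f_scale=.001);x=f.x[:2]
    print(n,f.x.round(4),len(s))
E
```

```text
wrist [ 0.431  -0.2703  0.0648] 1676
scene [ 0.43   -0.2677  0.0649] 148
side [ 0.4332 -0.2688  0.0649] 180
```

The block sits within about 1 mm of the ring centre in the wrist and scene views, so it's well placed. Next I'll go back for the weight.

Converted, 0.04 m is 0.8, 0.03 m is 0.6, 0.042 rad / 6.2832 = 0.0067.

```bash
echo '[[0, 0, 0, 0, 0, 0.0067], [0.6, -0.02, 0, 0, 0, 0], [0.8, -0.02, 0, 0, 0, 0], [0.8, -0.02, 0, 0, 0, 0], [0.8, -0.02, 0, 0, 0, 0], [0.8, -0.02, 0, 0, 0, 0], [0.8, 0, 0, 0, 0, 0], [0.8, 0, 0, 0, 0, 0], [0.8, 0, 0, 0, 0, 0], [0.8, 0, 0, 0, 0, 0]]' | python3 -m crank 0.058;echo '[[0.8, 0, 0, 0, 0, 0], [0.8, 0, 0, 0, 0, 0], [0.8, 0, 0, 0, 0, 0], [0.8, 0, 0, 0, 0, 0], [0.8, 0, 0, 0, 0, 0], [0.8, 0, 0, 0, 0, 0], [0.6, 0, 0, 0, 0, 0], [0.4, 0, 0, 0, 0, 0], [0, 0, 0, 0, 0, 0], [0, 0, 0, 0, 0, 0]]' | python3 -m crank
```

```text
time_s: 23.85
ee_pos: [0.4291, 0.0025, 0.1734]
eef_rot: [3.141, 0.0, 1.571]
force: [1.2, -0.7, 0.0]
grip_width: 0.0582
grip_force: 0.0
time_s: 24.85
ee_pos: [0.4291, 0.2905, 0.1729]
eef_rot: [-3.141, 0.0, 1.572]
force: [-0.8, -0.8, 0.4]
grip_width: 0.0585
grip_force: 0.0
```

Converted, 0.03 m is 0.6, 0.002 m is 0.04.

```bash
echo '[[0.04, 0.012, 0.6, 0, 0, 0], [0, 0, 0.6, 0, 0, 0], [0, 0, 0.4, 0, 0, 0], [0, 0, 0.3, 0, 0, 0], [0, 0, 0, 0, 0, 0], [0, 0, 0, 0, 0, 0], [0, 0, 0, 0, 0, 0]]' | python3 -m crank;echo '[[0, 0, 0, 0, 0, 0], [0, 0, 0, 0, 0, 0], [0, 0, 0, 0, 0, 0], [0, 0, 0, 0, 0, 0], [0, 0, 0, 0, 0, 0], [0, 0, 0, 0, 0, 0], [0, 0, 0, 0, 0, 0]]' | python3 -m crank 0.01 25
```

```text
time_s: 25.55
ee_pos: [0.4306, 0.2925, 0.0792]
eef_rot: [3.14, -0.001, 1.57]
force: [0.3, 0.4, 0.6]
grip_width: 0.0578
grip_force: 0.0
time_s: 26.25
ee_pos: [0.43, 0.2926, 0.0781]
eef_rot: [-3.141, 0.0, 1.571]
force: [-2.0, 0.5, 2.6]
grip_width: 0.0257
grip_force: 25.0
```

Converted, -0.025 m is -0.5, -0.02 m is -0.4.

```bash
echo '[[0, 0, -0.2, 0, 0, 0], [0, 0, -0.4, 0, 0, 0], [0, 0, -0.5, 0, 0, 0], [0, 0, -0.4, 0, 0, 0], [0, 0, 0, 0, 0, 0]]' | python3 -m crank;echo '[[-0.5, 0.16, 0, 0, 0, 0], [-0.7, 0.16, 0, 0, 0, 0], [-0.7, 0.16, 0, 0, 0, 0], [-0.7, 0.16, 0, 0, 0, 0], [-0.7, 0.16, 0, 0, 0, 0], [-0.7, 0.16, 0, 0, 0, 0], [-0.7, 0.16, 0, 0, 0, 0], [-0.7, 0.16, 0, 0, 0, 0], [-0.7, 0.16, 0, 0, 0, 0], [-0.54, 0.16, 0, 0, 0, 0]]' | python3 -m crank;echo '[[0, 0, 0, 0, 0, 0], [0, 0, 0.4, 0, 0, 0], [0, 0, 0.4, 0, 0, 0], [0, 0, 0.4, 0, 0, 0], [0, 0, 0.1, 0, 0, 0], [0, 0, 0, 0, 0, 0], [0, 0, 0, 0, 0, 0], [0, 0, 0, 0, 0, 0]]' | python3 -m crank
```

```text
time_s: 26.75
ee_pos: [0.431, 0.2931, 0.1556]
eef_rot: [3.138, -0.002, 1.571]
force: [0.5, 0.0, -5.6]
grip_width: 0.0255
grip_force: 25.0
time_s: 27.75
ee_pos: [0.5097, -0.0413, 0.1518]
eef_rot: [-3.14, -0.0, 1.57]
force: [0.4, 0.0, -5.3]
grip_width: 0.0255
grip_force: 25.0
time_s: 28.55
ee_pos: [0.5105, -0.0394, 0.0889]
eef_rot: [3.14, 0.0, 1.571]
force: [0.2, 0.0, -5.8]
grip_width: 0.0254
grip_force: 25.0
```

Converted, 0.003 m is 0.06, 0.0015 m is 0.03.

```bash
echo '[[0, 0, 0.06, 0, 0, 0], [0, 0, 0.03, 0, 0, 0], [0, 0, 0, 0, 0, 0], [0, 0, 0, 0, 0, 0], [0, 0, 0, 0, 0, 0]]' | python3 -m crank;echo '[[0, 0, 0.014, 0, 0, 0], [0, 0, 0, 0, 0, 0], [0, 0, 0, 0, 0, 0]]' | python3 -m crank
```

```text
time_s: 29.05
ee_pos: [0.5101, -0.0394, 0.0836]
eef_rot: [3.142, -0.0, 1.571]
force: [0.1, -0.4, -5.2]
grip_width: 0.0251
grip_force: 25.0
time_s: 29.35
ee_pos: [0.5103, -0.0395, 0.0833]
eef_rot: [3.141, 0.0, 1.571]
force: [-1.8, -1.5, 4.0]
grip_width: 0.0253
grip_force: 25.0
```

Careful with the scale: shifts go in shares of 50 mm and turns go in shares of 2 pi rad. That gives: -0.04 m is -0.8, 0.035 m is 0.7.

```bash
echo '[[0, 0, 0, 0, 0, 0], [0, 0, 0, 0, 0, 0], [0, 0, 0, 0, 0, 0], [0, 0, 0, 0, 0, 0], [0, 0, 0, 0, 0, 0]]' | python3 -m crank 0.06;echo '[[0, 0, -0.4, 0, 0, 0], [0, 0, -0.6, 0, 0, 0], [0, 0, -0.8, 0, 0, 0], [0, 0, 0, 0, 0, 0]]' | python3 -m crank;echo '[[0.5, 0.028, 0, 0, 0, 0], [0.7, 0.028, 0, 0, 0, 0], [0.7, 0.028, 0, 0, 0, 0], [0.7, 0.028, 0, 0, 0, 0], [0.7, 0.028, 0, 0, 0, 0], [0.7, 0.028, 0, 0, 0, 0], [0.7, 0.028, 0, 0, 0, 0], [0.7, 0.028, 0, 0, 0, 0], [0.7, 0.028, 0, 0, 0, 0], [0.54, 0.028, 0, 0, 0, 0]]' | python3 -m crank;echo '[[0, 0, 0, 0, 0, 0], [0, 0, 0.6, 0, 0, 0], [0, 0, 0.6, 0, 0, 0], [0, 0, 0.6, 0, 0, 0], [0, 0, 0.2, 0, 0, 0], [0, 0, 0, 0, 0, 0], [0, 0, 0, 0, 0, 0]]' | python3 -m crank
```

```text
time_s: 29.85
ee_pos: [0.5101, -0.0393, 0.0828]
eef_rot: [3.142, -0.0, 1.571]
force: [-0.2, -0.0, 0.0]
grip_width: 0.0592
grip_force: 0.0
time_s: 30.25
ee_pos: [0.5119, -0.0396, 0.1776]
eef_rot: [3.134, 0.001, 1.571]
force: [0.3, -0.6, -0.4]
grip_width: 0.0599
grip_force: 0.0
time_s: 31.25
ee_pos: [0.5237, 0.2945, 0.172]
eef_rot: [-3.141, 0.0, 1.572]
force: [0.2, -0.1, 0.2]
grip_width: 0.0602
grip_force: 0.0
time_s: 31.95
ee_pos: [0.5247, 0.2926, 0.0741]
eef_rot: [3.14, -0.001, 1.571]
force: [0.5, -0.4, -0.2]
grip_width: 0.0602
grip_force: 0.0
```

Converted, 0.001 m is 0.02.

```bash
echo '[[0, 0, 0.02, 0, 0, 0], [0, 0, 0, 0, 0, 0], [0, 0, 0, 0, 0, 0], [0, 0, 0, 0, 0, 0], [0, 0, 0, 0, 0, 0], [0, 0, 0, 0, 0, 0], [0, 0, 0, 0, 0, 0], [0, 0, 0, 0, 0, 0]]' | python3 -m crank 0.01 25;echo '[[0, 0, -0.2, 0, 0, 0], [0, 0, -0.4, 0, 0, 0], [0, 0, -0.5, 0, 0, 0], [0, 0, -0.4, 0, 0, 0], [0, 0, 0, 0, 0, 0]]' | python3 -m crank;echo '[[-0.4, -0.04, 0, 0, 0, 0], [-0.6, -0.04, 0, 0, 0, 0], [-0.6, -0.04, 0, 0, 0, 0], [-0.6, -0.04, 0, 0, 0, 0], [-0.6, -0.04, 0, 0, 0, 0], [-0.6, -0.04, 0, 0, 0, 0], [-0.6, -0.04, 0, 0, 0, 0], [-0.6, -0.04, 0, 0, 0, 0], [-0.4, -0.04, 0, 0, 0, 0], [-0.3, -0.04, 0, 0, 0, 0]]' | python3 -m crank;echo '[[0, 0, 0, 0, 0, 0], [0, 0, 0.4, 0, 0, 0], [0, 0, 0.4, 0, 0, 0], [0, 0, 0.4, 0, 0, 0], [0, 0, 0.1, 0, 0, 0], [0, 0, 0, 0, 0, 0], [0, 0, 0, 0, 0, 0], [0, 0, 0, 0, 0, 0]]' | python3 -m crank
```

```text
time_s: 32.75
ee_pos: [0.5242, 0.2926, 0.072]
eef_rot: [3.141, -0.0, 1.571]
force: [-0.9, -0.4, 0.8]
grip_width: 0.0237
grip_force: 25.0
time_s: 33.25
ee_pos: [0.5249, 0.2931, 0.1497]
eef_rot: [3.138, -0.002, 1.571]
force: [0.1, -0.5, -3.7]
grip_width: 0.0236
grip_force: 25.0
time_s: 34.25
ee_pos: [0.5034, 0.0264, 0.1459]
eef_rot: [-3.14, 0.0, 1.57]
force: [-0.0, 0.6, -3.3]
grip_width: 0.0234
grip_force: 25.0
time_s: 35.05
ee_pos: [0.5046, 0.0278, 0.0828]
eef_rot: [3.14, -0.0, 1.571]
force: [0.2, 0.3, -3.1]
grip_width: 0.0237
grip_force: 25.0
```

Converted, 0.003 m is 0.06, 0.001 m is 0.02.

```bash
echo '[[-0.006, 0, 0.06, 0, 0, 0], [0, 0, 0.02, 0, 0, 0], [0, 0, 0, 0, 0, 0], [0, 0, 0, 0, 0, 0], [0, 0, 0, 0, 0, 0]]' | python3 -m crank;echo '[[0, 0, 0.014, 0, 0, 0], [0, 0, 0, 0, 0, 0], [0, 0, 0, 0, 0, 0]]' | python3 -m crank
```

```text
time_s: 35.55
ee_pos: [0.5041, 0.0273, 0.0779]
eef_rot: [3.142, -0.0, 1.571]
force: [0.0, -0.3, -4.2]
grip_width: 0.0233
grip_force: 25.0
time_s: 35.85
ee_pos: [0.5041, 0.0273, 0.0772]
eef_rot: [-3.142, -0.0, 1.571]
force: [0.7, -0.0, -3.8]
grip_width: 0.0232
grip_force: 25.0
```

Converted, 0.0005 m is 0.01.

```bash
echo '[[0, 0, 0.01, 0, 0, 0], [0, 0, 0, 0, 0, 0], [0, 0, 0, 0, 0, 0]]' | python3 -m crank; echo '[[0, 0, 0.008, 0, 0, 0], [0, 0, 0, 0, 0, 0], [0, 0, 0, 0, 0, 0]]' | python3 -m crank
```

```text
time_s: 36.15
ee_pos: [0.5042, 0.0273, 0.0769]
eef_rot: [3.141, 0.0, 1.571]
force: [-0.7, 0.4, 2.3]
grip_width: 0.0237
grip_force: 25.0
time_s: 36.45
ee_pos: [0.5043, 0.0273, 0.0769]
eef_rot: [3.141, 0.0, 1.571]
force: [-3.7, 0.6, 8.5]
grip_width: 0.0238
grip_force: 25.0
```

Converted, -0.0007 m is -0.014.

```bash
echo '[[0, 0, -0.014, 0, 0, 0], [0, 0, 0, 0, 0, 0], [0, 0, 0, 0, 0, 0], [0, 0, 0, 0, 0, 0], [0, 0, 0, 0, 0, 0], [0, 0, 0, 0, 0, 0]]' | python3 -m crank 0.06;echo '[[0, 0, -0.4, 0, 0, 0], [0, 0, -0.8, 0, 0, 0], [0, 0, -1, 0, 0, 0], [-0.6, 0, -0.6, 0, 0, 0], [-0.8, 0, 0, 0, 0, 0], [-0.6, 0, 0, 0, 0, 0], [-0.4, 0, 0, 0, 0, 0], [0, 0, 0, 0, 0, 0], [0, 0, 0, 0, 0, 0]]' | python3 -m crank
python3 - <<'E'
from pad import *
c=snap('wrist','10.png');np.save('pics/f.npy',c,allow_pickle=True)
s=snap('scene','11.png')
print(pad(c,'blue',np.array([.5049,.0265])),pad(c,'red',np.array([.5102,-.0395])),ctrl.get_obs()['ee_pos'])
cv2.imwrite('pics/10c.png',cv2.resize(c['pixels'][40:290,110:410],None,fx=2.6,fy=2.4))
E
```

```text
time_s: 37.05
ee_pos: [0.5041, 0.0273, 0.0769]
eef_rot: [-3.142, -0.0, 1.571]
force: [-0.3, 0.2, 0.5]
grip_width: 0.0597
grip_force: 0.0
time_s: 37.95
ee_pos: [0.504, -0.0925, 0.2168]
eef_rot: [-3.141, -0.0, 1.57]
force: [0.8, -0.1, -0.3]
grip_width: 0.0601
grip_force: 0.0
(array([0.50464113, 0.02627125]), 171, np.float64(0.0009691965666324745)) (array([ 0.51011328, -0.03929534]), 166, np.float64(0.0005304013631685596)) [ 0.50409392 -0.09182206  0.21689868]
```

View pics/10c.png

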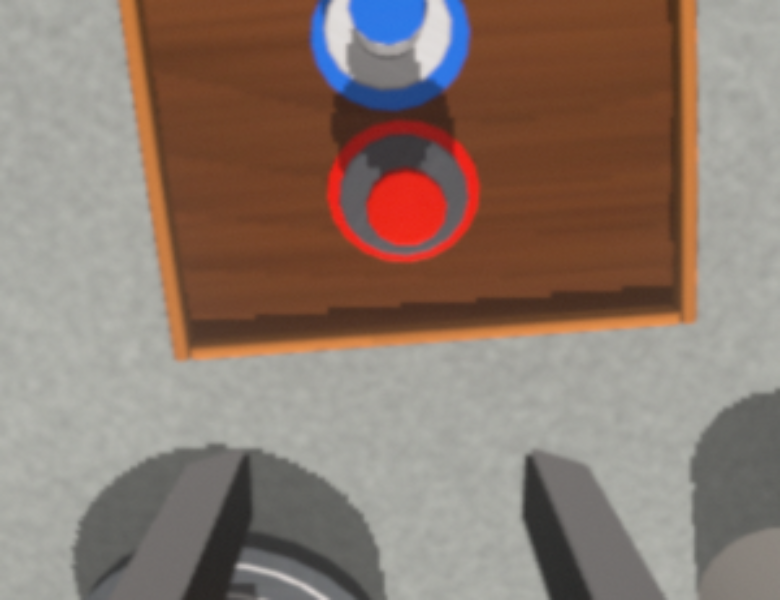

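View pics/11.png

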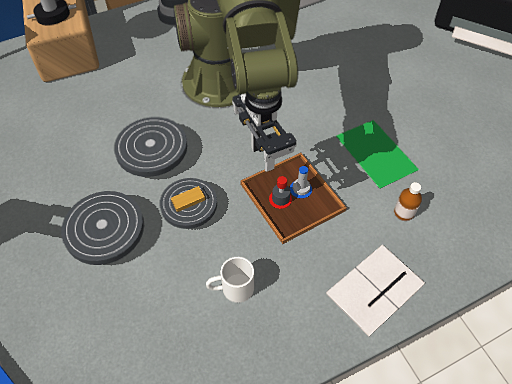

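The crop shows the weight and anvil upright with an even rim around each. The scene view shows the block on the small table, and the bottle (408,202) and mug (237,280) where they were. One check on the centring.

```bash
python3 - <<'E'
from pad import *
c=np.load('pics/f.npy',allow_pickle=True).item()
h=cv2.cvtColor(c['pixels'],cv2.COLOR_BGR2HSV)
for k,z,p in(('red',.044,[.5101,-.0393]),('blue',.022,[.5046,.0263])):
    M=masks(c)['red'] if k=='red' else (h[...,0]>95)&(h[...,0]<125)&(h[...,1]>110)
    g=((~M)&(h[...,1]<110)).astype(np.uint8)
    ys,xs=np.nonzero(g);P=np.array([plane(c,u,v,z)[:2] for u,v in zip(xs,ys)])
    s=np.hypot(*(P-p).T)<.0285; im=np.zeros_like(g);im[ys[s],xs[s]]=1
    pts=np.vstack([q[:,0] for q in cv2.findContours(im,0,1)[0]]);Q=np.array([plane(c,u,v,z)[:2] for u,v in pts])
    x=np.array(p)
    for t in(.006,.004,.003,.002):
        d=np.hypot(*(Q-x).T);e=Q[np.abs(d-.024)<t];x=circ(e,.024,x)
    print(k,x.round(4),len(e),'offset mm',((x-p)*1000).round(1))
E
```

```text
red [ 0.5094 -0.0376] 135 offset mm [-0.7  1.7]
blue [0.5038 0.0277] 130 offset mm [-0.8  1.4]
```

```bash
python3 -c "
from station import ctrl
print(ctrl.hand_in())"
```

```text
the job is handed in; nothing more can be done
None
```

The job is handed in (no verdict shown): the brass block lies flat within about 1 mm of the test table's ring centre, the weight and anvil are back upright within about 2 mm of their pad centres, and the bottle and mug were left alone, at about 38 s of the 141 s allowed.

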